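# Swing the well-plate stand to the index mark and reclamp it

## Robot

A 7-joint arm with a two-finger parallel gripper is mounted at the origin on the work surface. World frame = base frame: x ahead of the robot, y to its left, z up, the work surface at z = 0. Lengths are in m, angles in rad, forces in N, time in s.
With the tool pointing down it reaches from about 0.425 to 0.975 m from the base axis. Payload 16.7 kg.
Tool frame: the origin (TCP) lies on the centre line of the jaws, within the pads' length; the fingertips stand 22 mm ahead of it and the grasp point (between the pads) lies 3 mm ahead of it (robot.finger_overhang is the distance from the TCP to the fingertips, in m); x points along the fingers, y is the direction in which the jaws open and shut, and the axes are right-handed (so a half turn about x gives the same grasp; the last joint's range is limited). The gripper opens to 85 mm and grips with 20 to 120 N. Pads are 22 mm wide; open, the fingers measure 114 mm over their backs; the gripper's body (76 mm by 85 mm) begins 54 mm behind the grasp point. The pads swing forward as they close: fully open they stand 13 mm farther back than shut.
Start: joints at [-1.435, 0.426, 0.074, 1.606, -0.034, 1.111, -0.067], TCP at [0.19, 0.648, 0.253] pointing down, gripper open.
Joint ranges: [-2.85, 2.85], [-0.5, 2.14], [-1.23, 1.37], [0.21, 2.46], [-1.02, 4.16], [0.16, 2.05], [-2.73, 2.73]. Speed limits (rad/s): [1.89, 1.89, 2.39, 2.39, 3.01, 3.01, 3.01].

## Interface

Orientations are given as a rotation vector (axis times angle).
In Python, from bench import sense, cams, hand_in, robot gives the robot as it stands. The module is installed in compiled form; this text tells all that it offers.
- The arm moves only by the tool drive_tool, never from a script. Its argument "motion" is a list of rows, each a list of 6 numbers: the shift along the tool's x, y, z in cm, then the turn, a rotation vector about the tool's x, y, z in degrees. A call has 1 to 8 rows; each row is the pose to reach, as a shift and turn from the pose commanded when the call began, along the tool's axes at that moment; what a row does not reach only later rows make up. A row lasts 1/10 s, in which the tool goes at most 50 mm and 8.59 degrees, less where a joint would pass 70% of its speed; a pose out of reach is approached as far as the arm can. A call with a gripper value outside its range is refused whole. "fingers" is the gripper command: -1 is fully open, 1 is shut, values between are in proportion, set as the call begins (left out, the last holds). The fingers move at their own pace and stop on an object; the grip force is fixed at half the most. Time passes only in rows, so rows that repeat a pose let the fingers close. It gives the time, the measured TCP pose, the force and the opening at its end, in the units of the state.
- sense(): the state, without advancing time (a new reading comes with each control period).
- cams.get_image(name): name is "scene" or "top" or "wrist"; returns the picture (400x640x3 uint8, red, green, blue); there is no depth.
- cams.camera_info(name): a dict with "fx", "fy", "cx", "cy" (pixels), "position" and "orientation" of the camera in the world. Camera axes: x right, y down, z forward; pixel columns grow to the right and rows downward; lengths in m; the calibration is good to about 2 mm. A picture is of the moment at which its call begins: read the wrist's pose just before it. camera_info takes no time and is no camera call; for the wrist camera it gives the pose at the moment of the call.
- hand_in(): hands the job in, once; it reports no verdict.
The state is a dict: "time": time; "joint_pos": joint angles; "joint_velocities": joint speeds; "joint_torque": joint torques, N m; "position": TCP position; "tcp_rot": TCP orientation; "wrist_force": force on the tool from outside, world axes, zero at the start; "torque": the same for the moment, N m; "finger_gap": finger opening in m.
Only numpy, scipy, OpenCV 4.12 (cv2) and the standard library are available. Lean on these libraries where they do the work, as an engineer would, in place of code of your own. Each camera call takes 0.05 s, during which the arm holds its last target.

## Task

Loosen the black T-knob of the swivel plate stand until the clamp lets go, swing the plate nest by its post until its pointer is in line with the index clip on the rim scale, and then retighten the knob to about 0.55 newton metres, neither looser nor tighter by much, and let go. Do not force the nest round while it is clamped, do not overtighten the knob at any time, and leave the other things on the bench alone.

Things in the scene. Friction and masses are not known exactly. Their poses are not given: they have to be found in the camera images.
- pivot (a point): centre of the swivel plate stand, on the vertical axis about which its nest swings; the stand is a round grey base fixed to the bench, 310 mm across, its top 14 mm above the bench; this point lies on that top. Its z axis is up, its y axis points from the clamp side (-y) to the scale side (+y), where dark scale ticks run along the rim
- nest: the swinging head: an aluminium disc (230 mm across, top 24 mm above the bench) carrying a blue plate block with a clear well plate (136 x 90 mm, top 64 mm above the bench), a steel post and a pointer. Its origin lies on the pivot axis at bench height; its y axis points from the pivot towards post and pointer. With the clamp loose it swings easily and stays where left, up to 0.75 rad either way
- post (a point): upright round steel post on the nest, for swinging it: 18 mm across, 92 mm from the pivot axis, standing from 24 to 110 mm above the bench; this point lies on its axis 90 mm above the bench
- pointer (a point): tip of the dark pointer bar of the nest, 6 mm wide, 130 mm from the pivot axis, on the same radius as the post, 22 mm above the bench
- mark (a point): inner end of the dark steel index clip, a 6 mm wide, 16 mm high block clipped on the rim scale and not to be moved (it does not give): the angle mark. This point lies 130 mm from the pivot axis, 22 mm above the bench, so that it meets the pointer tip when the nest stands at the mark
- knob_grip (a point): middle of the black T-bar of the clamp knob: 76 mm long, 12 mm wide, 24 mm high (82 to 106 mm above the bench), turning about the vertical axis through its middle, 95 mm from the pivot on the side opposite the scale, above a grey clamp arm whose top is 62 mm above the bench. x axis along the bar, y across it, z up. Clockwise from above tightens; when let go the bar springs back a little but the clamp stays as it was
- screw (a joint): turn of the clamp screw under the knob in rad, 0 at the start, growing clockwise (tightening), stops at -1.5 and 1.2. It drags about 0.3 N m even when loose; once the pad bites the torque rises smoothly, by about 1 N m per rad near 0.55. Where it bites and how tight it was left differ by up to 0.5 rad from time to time; surely loose at -0.8. The knob's shaft gives about 1 rad per 3 N m
- pad: brass pad under the clamp arm, 36 mm across, pushed down on the nest's disc by the knob (largely hidden by the arm); its origin lies on the knob's axis near bench height. It presses with about 200 N for each N m of tightening torque above 0.32 N m
- vial: small amber glass vial with a white cap, 24 mm across, 42 mm high, loose on the bench near the stand; origin at the centre of its underside
- dish: closed clear flat dish, 92 mm across, 15 mm high, loose on the bench near the stand; origin at the centre of its underside
- reagent: white bottle with a blue cap, 60 mm across, 130 mm high, loose; origin at the centre of its underside
- tray: open red plastic tray, 160 x 110 mm, 40 mm high, loose; origin at the centre of its underside
- tipbox: closed grey tip box, 120 x 85 mm, 60 mm high, loose; origin at the centre of its underside
- beaker: glass beaker, 66 mm across, 90 mm high, loose; origin at the centre of its underside

How it is judged:
On the way, in this order (a step that is already met when the one before it is completed fails the run):
1. the clamp is loosened: the pad presses on the nest's disc with less than 1 N (contact force between pad and nest below 1 N), for 0.2 s.
2. with the clamp loose (pad force under 1 N), the nest's pointer tip stands within 6.5 mm of the index mark (contact force between pad and nest below 1 N and horizontal distance between pointer and mark below 0.0065 m), for 0.2 s.
At the end, for the whole second after the job is handed in: the pointer tip is within 6.5 mm (0.05 rad) of the index mark, the nest at rest, and the pad clamps it with 33 to 60 N (a tightening torque of about 0.48 to 0.62 N m) (horizontal distance between pointer and mark below 0.0065 m and contact force between pad and nest between 33 and 60 N and angular speed of nest below 0.05 rad/s); the robot touches nothing.
It fails at once if the clamp is overtightened: pad force above 85 N (a tightening torque of about 0.75 N m) (contact force between pad and nest above 85 N).
It fails at once if the nest is forced round while clamped: turning faster than 0.15 rad/s with a pad force above 10 N (contact force between pad and nest above 10 N and angular speed of nest above 0.15 rad/s).
It fails at once if a bystander is moved by more than 30 mm (distance of any of vial, dish, reagent, tray, tipbox, beaker from where it was at the start of the episode above 0.03 m).
It also fails if it takes over 67 s, if anything falls off the work surface, if the arm or the gripper's body presses on something with over 40 N, if the wrist force passes 120 N, or if a joint passes its speed limit or range.

## Working session

There is one attempt and no reset: what is moved stays moved. The work goes in short steps, Python scripts to look and compute and a tool call to move; the robot and the scene stay as the last step left them, time stands still between calls to the robot, and variables do not carry over. Pictures are saved under pics/ and viewed, and the job is handed in when it is done.

Besides the shell and the picture viewer there is one more tool, called after "Request:" by a JSON object that holds its "method" and its "body", one argument or row to a line. drive_tool: Moves the arm, as the interface text tells. Its arguments: {"type":"object","properties":{"motion":{"type":"array","items":{"type":"array","items":{"type":"number"}}},"fingers":{"type":"number"}},"required":["motion"]}

```bash
mkdir -p pics
python3 - <<'E'
from bench import sense,cams,robot
import cv2
s=sense();print({k:(v if not hasattr(v,'round') else v) for k,v in s.items()})
for n in ["scene","top","wrist"]:
    print(n,cams.camera_info(n)); cv2.imwrite(f"pics/{n}0.png",cams.get_image(n)[:,:,::-1])
E
```

```text
{'time': 0.0, 'joint_pos': array([-1.43546825,  0.42676337,  0.07385834,  1.6066058 , -0.03408629,
        1.11079612, -0.06709451]), 'joint_velocities': array([ 0.00045996, -0.00039092, -0.0008657 , -0.00066159,  0.0001842 ,
       -0.00062859, -0.00067518]), 'joint_torque': array([ 1.79798631e-04, -9.49818134e+01,  3.76086116e+00, -4.63535500e+01,
        1.92102027e-02,  9.89744207e-03,  2.77749638e-05]), 'position': array([0.1895977 , 0.64743121, 0.25259041]), 'tcp_rot': array([ 0.22255739,  1.55927925, -0.22462266]), 'wrist_force': array([-0.68729541,  0.2361791 ,  0.41708316]), 'torque': array([-0.06970408,  0.02130636,  0.07513519]), 'finger_gap': 0.08569087178317128}
scene {'fx': 475.87958126713806, 'fy': 475.87958126713806, 'cx': 321.2639914387387, 'cy': 200.48914652582542, 'position': array([ 0.93000541, -0.6787106 ,  1.12627629]), 'orientation': array([-2.46504826, -0.63251223,  0.21446141])}
top {'fx': 409.5752912776498, 'fy': 409.5752912776498, 'cx': 321.6632987352219, 'cy': 200.65331574244414, 'position': array([ 0.49191002, -0.03155649,  1.30676211]), 'orientation': array([-2.16679593,  2.18170882, -0.07343763])}
wrist {'fx': 320.8099951782605, 'fy': 320.8099951782605, 'cx': 327.37366257992585, 'cy': 199.09537574738502, 'position': array([0.11825023, 0.66912552, 0.3719503 ]), 'orientation': array([2.31551422, 1.73743083, 0.25682064])}
```

View pics/scene0.png

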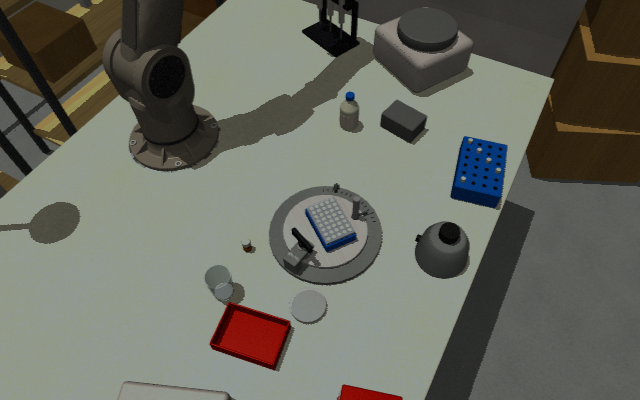

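View pics/top0.png

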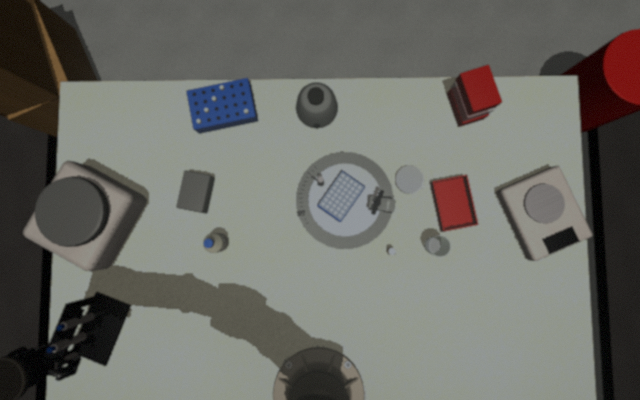

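The scene view shows the stand at about (326,232), knob at (301,240) and post at (356,208). In the top view the stand is at (345,200), with the knob at (378,200), the post at (320,180), the dish at (408,179) and the vial at (390,250). I'll zoom in next.

```bash
cat > h.py <<'E'
import numpy as np,cv2
from scipy.spatial.transform import Rotation as R
from bench import sense,cams,hand_in
def ray(n,u,v,z,info=None):
    i=info or cams.camera_info(n)
    d=R.from_rotvec(i['orientation']).apply([(u-i['cx'])/i['fx'],(v-i['cy'])/i['fy'],1])
    p=np.array(i['position']);return p+d*(z-p[2])/d[2]
def proj(n,P,info=None):
    i=info or cams.camera_info(n)
    q=R.from_rotvec(i['orientation']).inv().apply(np.array(P)-i['position'])
    return np.array([i['fx']*q[0]/q[2]+i['cx'],i['fy']*q[1]/q[2]+i['cy']])
def crop(img,u0,v0,w,h,s,f):
    cv2.imwrite(f,cv2.resize(img[v0:v0+h,u0:u0+w],None,fx=s,fy=s,interpolation=cv2.INTER_CUBIC))
E
python3 - <<'E'
from h import *
crop(cv2.imread('pics/top0.png'),285,140,120,120,5,'pics/top0c.png')
crop(cv2.imread('pics/scene0.png'),255,170,140,120,5,'pics/scene0c.png')
E
```

```text
(no output)
```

View pics/top0c.png

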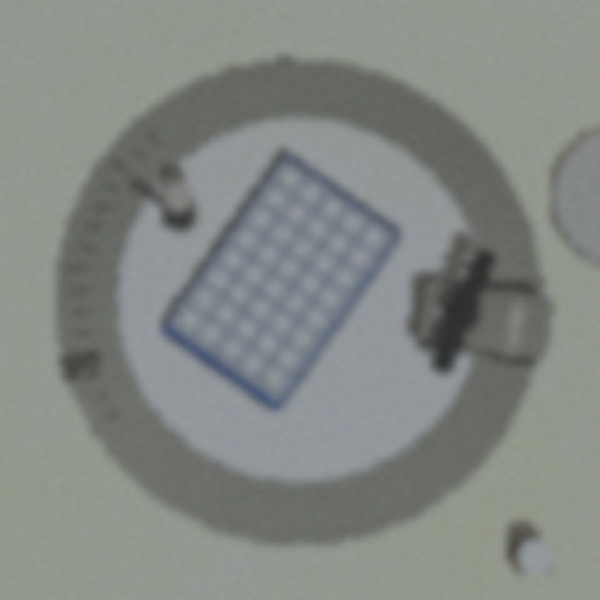

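View pics/scene0c.png

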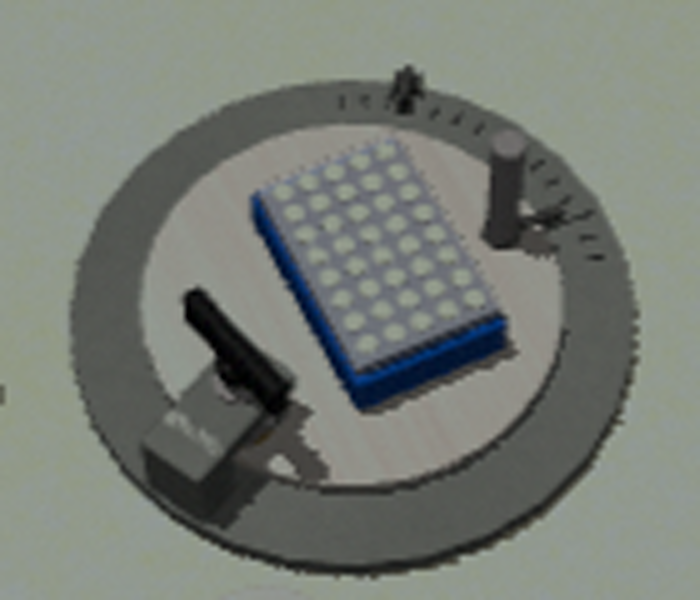

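The top crop shows the pivot at about (300,302), the clip at (80,364), the post leaning from (180,215) to (172,178), the pointer tip near (125,165), and the bar ends at (482,255) and (443,365). The scene crop has the clip at (405,95), the post top at (508,140), and the bar from (195,298) to (278,400).

Run:
```python
from h import *
g=cv2.imread('pics/top0.png'); hsv=cv2.cvtColor(g,cv2.COLOR_BGR2HSV)
gray=cv2.cvtColor(cv2.GaussianBlur(g,(3,3),0),cv2.COLOR_BGR2GRAY)
bg=np.median(gray[255:265,300:380]); print('bg',bg,gray[200,300],gray[200,345])
m=(gray<(bg+float(gray[243,345]))/2).astype(np.uint8)
cs,_=cv2.findContours(m,cv2.RETR_EXTERNAL,cv2.CHAIN_APPROX_NONE)
for c in cs:
    (u,v),(a,b),t=cv2.fitEllipse(c) if len(c)>20 else ((0,0),(0,0),0)
    if 80<a<115 and abs(u-345)<15: print(u,v,a,b, ray('top',u,v,.014)); piv=ray('top',u,v,.014);
    if 80<a<115 and abs(u-345)<15:
        # metric circle fit
        P=np.array([ray('top',*p[0],.010)[:2] for p in c]);
        A=np.c_[2*P,np.ones(len(P))];x=np.linalg.lstsq(A,(P**2).sum(1),rcond=None)[0]
        r=np.sqrt(x[2]+x[0]**2+x[1]**2);print('circ',x[:2],r)
        k=abs(np.hypot(*(P-x[:2]).T)-r)<.004
        x=np.linalg.lstsq(A[k],(P[k]**2).sum(1),rcond=None)[0];print('circ',x[:2],np.sqrt(x[2]+x[0]**2+x[1]**2))
T=lambda u,v:(285+u/5-.4,140+v/5-.4)
S=lambda u,v:(255+u/5-.4,170+v/5-.4)
print('bar T',ray('top',*T(482,255),.106),ray('top',*T(443,365),.106))
print('bar S',ray('scene',*S(195,298),.106),ray('scene',*S(278,398),.106))
print('clip T',ray('top',*T(80,364),.03),'S',ray('scene',*S(405,98),.022))
print('posttop T',ray('top',*T(172,178),.110),'S',ray('scene',*S(508,140),.110))
print('tip T',ray('top',*T(125,165),.022),'S',ray('scene',*S(588,212),.022))
print('vial',ray('top',392,251,.03),'dish',ray('top',408,179,.015))
```

```text
bg 150.0 102 137
344.4678955078125 199.87228393554688 96.33609008789062 97.6351547241211 [ 0.59797465 -0.08752129  0.014     ]
circ [ 0.59976296 -0.08746073] 0.15414599923889863
circ [ 0.59981149 -0.08726667] 0.15398877591037155
bar T [ 0.61699757 -0.19122733  0.106     ] [ 0.55239    -0.16725574  0.106     ]
bar S [ 0.55567838 -0.1700062   0.106     ] [ 0.62070866 -0.19971484  0.106     ]
clip T [0.55842793 0.05048168 0.03      ] S [0.5618243  0.04559278 0.022     ]
posttop T [ 0.66359645 -0.0091587   0.11      ] S [ 0.65128161 -0.01049206  0.11      ]
tip T [0.68476437 0.02220348 0.022     ] S [0.68817731 0.02467983 0.022     ]
vial [ 0.43705777 -0.23189791  0.03      ] dish [ 0.66276811 -0.28939834  0.015     ]
```

The two views agree. The pivot is at about (0.599,-0.087) with a fitted radius of 154 mm against 155 given. The knob is at about (0.587,-0.181), 94 mm from the pivot against 95. The mark lies at about 106° azimuth and the post at about 54°. Next I'll work out the approach move.

```bash
cat >> h.py <<'E'
def mv(pos,yaw,n=None):
    """row (cm,deg) to reach pos with tool x down and y axis at yaw deg (mod 180 nearest)"""
    s=sense();R0=R.from_rotvec(s['tcp_rot']);p=s['position']
    best=None
    for k in (0,180,-180):
        y=np.radians(yaw+k);Y=np.array([np.cos(y),np.sin(y),0]);X=np.array([0,0,-1.]);
        M=R.from_matrix(np.c_[X,Y,np.cross(X,Y)])
        rv=(R0.inv()*M).as_rotvec(degrees=True)
        if best is None or np.linalg.norm(rv)<np.linalg.norm(best)-1e-6:best=rv
    d=R0.inv().apply(np.array(pos)-p)*100
    return np.round(np.r_[d,best],2)
def st():
    s=sense();M=R.from_rotvec(s['tcp_rot']).as_matrix()
    print('t',round(s['time'],2),'p',s['position'].round(4),'x',M[:,0].round(3),'yaw',np.degrees(np.arctan2(M[1,1],M[0,1])).round(2),'q',s['joint_pos'].round(2),'F',s['wrist_force'].round(2),'M',s['torque'].round(3),'gap',round(s['finger_gap'],4))
E
python3 -c "
from h import *
st();print(mv([.5865,-.181,.20],68))
print(mv([.44,.2,.24],68), R.from_rotvec(sense()['tcp_rot']).as_matrix().round(3))"
```

```text
t 0.15 p [0.1896 0.6475 0.2528] x [-0.    -0.001 -1.   ] yaw 73.68 q [-1.44  0.43  0.07  1.61 -0.03  1.11 -0.07] F [0.2  0.15 0.63] M [ 0.001 -0.024 -0.017] gap 0.0855
[ 5.350e+00 -6.836e+01  6.137e+01  5.680e+00  1.000e-02  5.000e-02]
[ 1.310e+00 -3.591e+01  3.661e+01  5.680e+00  1.000e-02  5.000e-02] [[-0.     0.281  0.96 ]
 [-0.001  0.96  -0.281]
 [-1.    -0.001  0.   ]]
```

Request:
{"method": "drive_tool", "body": {
  "motion": [
    [0,-3,2.5,0,0,0],
    [0,-7,6,0,0,0],
    [0,-11,10,1,0,0],
    [0,-15,14,2,0,0],
    [0,-19,18,3,0,0],
    [0,-23,22,4,0,0],
    [0,-27,26,5,0,0],
    [0,-31,30,5.7,0,0]
  ]
}}

```text
time: 0.95
position: [0.3705, 0.3013, 0.2534]
tcp_rot: [0.302, 1.55, -0.302]
wrist_force: [1.3, 1.4, 0.4]
finger_gap: 0.0853
```

```bash
python3 -c "
from h import *
st();print(mv([.5865,-.181,.22],68))"
```

```text
t 0.95 p [0.3705 0.3013 0.2534] x [-0.  0. -1.] yaw 67.94 q [-1.06  0.1   0.26  2.05 -0.03  1.    0.4 ] F [1.33 1.37 0.4 ] M [ 0.048 -0.076  0.049] gap 0.0853
[ 3.320e+00 -3.659e+01  3.813e+01 -6.000e-02 -1.000e-02 -1.000e-02]
```

Request:
{"method": "drive_tool", "body": {
  "motion": [
    [0,-3,3.5,0,0,0],
    [0,-7,7,0,0,0],
    [0.5,-11,11,0,0,0],
    [1,-15,15,0,0,0],
    [1.5,-19,19,0,0,0],
    [2,-23,23,0,0,0],
    [2,-27,27,0,0,0],
    [2,-31,31,0,0,0]
  ]
}}

```text
time: 1.75
position: [0.5246, -0.0623, 0.2338]
tcp_rot: [0.301, 1.55, -0.301]
wrist_force: [1.8, 1.0, 0.4]
finger_gap: 0.0853
```

```bash
python3 -c "
from h import *
st();print(mv([.53,-.181,.22],68))"
```

```text
t 1.75 p [ 0.5246 -0.0623  0.2338] x [ 0.  0. -1.] yaw 68.0 q [-0.51  0.23  0.59  1.98 -0.15  0.97  1.34] F [1.76 1.01 0.45] M [0.05  0.01  0.014] gap 0.0853
[ 1.38e+00 -1.08e+01  4.95e+00  0.00e+00  0.00e+00 -1.00e-02]
```

Request:
{"method": "drive_tool", "body": {
  "motion": [
    [0.5,-4,3,0,0,0],
    [1,-8,7,0,0,0],
    [1.4,-10.5,10,0,0,0],
    [1.4,-10.8,10.2,0,0,0],
    [1.4,-10.8,10.2,0,0,0],
    [1.4,-10.8,10.2,0,0,0]
  ]
}}

```text
time: 2.35
position: [0.5781, -0.1978, 0.2196]
tcp_rot: [0.301, 1.55, -0.301]
wrist_force: [0.5, 0.3, 0.9]
finger_gap: 0.0854
```

```bash
python3 -c "
from h import *
st();i=cams.camera_info('wrist');print(i)
cv2.imwrite('pics/w1.png',cams.get_image('wrist')[:,:,::-1])
np.save('w1.npy',i,allow_pickle=True)"
```

```text
t 2.35 p [ 0.5781 -0.1978  0.2196] x [-0.001  0.001 -1.   ] yaw 68.02 q [-0.25  0.41  0.61  1.82 -0.27  1.01  1.66] F [0.47 0.28 0.86] M [ 0.029 -0.015 -0.   ] gap 0.0854
{'fx': 320.8099951782605, 'fy': 320.8099951782605, 'cx': 327.37366257992585, 'cy': 199.09537574738502, 'position': array([ 0.5091528 , -0.16941195,  0.33895331]), 'orientation': array([2.39418761, 1.61762846, 0.23998555])}
```

View pics/w1.png

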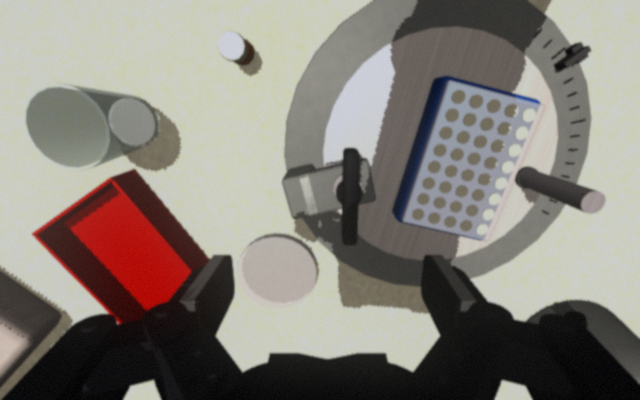

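The wrist view shows the bar running vertically from (350,150) to (349,243), the clip at (573,55), and the post from (522,177) to its top at (592,202). I'll measure the bar and compare it with the earlier views.

Run:
```python
from h import *
i=np.load('w1.npy',allow_pickle=True).item()
g=cv2.imread('pics/w1.png');m=((g.max(2)<50)).astype(np.uint8);m[252:]=0;m[:140]=0;m[:,:330]=0;m[:,375:]=0
ys,xs=np.nonzero(m);r=cv2.minAreaRect(np.c_[xs,ys].astype(np.float32));print(r,m.sum())
b=cv2.boxPoints(r);P=np.array([ray('wrist',u,v,.106,i)[:2] for u,v in b]);print(P.round(4))
for uv in [(350,150),(349.5,243),(349.7,196)]:print(ray('wrist',*uv,.106,i).round(4))
print('posttop',ray('wrist',593,202,.110,i),'clip',ray('wrist',562,62,.03,i))
crop(g,320,130,70,130,5,'pics/w1c.png')
```

```text
((349.76898193359375, 197.07241821289062), (96.06922912597656, 24.89813804626465), 86.633544921875) 1607
[[ 0.5418 -0.1767]
 [ 0.5476 -0.1597]
 [ 0.6203 -0.1817]
 [ 0.6142 -0.2005]]
[ 0.5461 -0.1664  0.106 ]
[ 0.6147 -0.1928  0.106 ]
[ 0.5785 -0.1789  0.106 ]
posttop [ 0.6496567  -0.01150271  0.11      ] clip [0.55543288 0.03773172 0.03      ]
```

View pics/w1c.png

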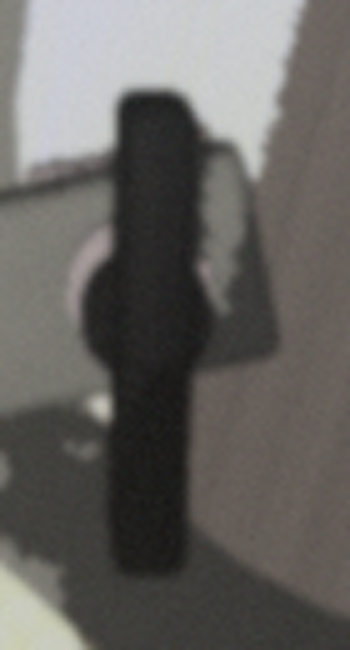

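Request:
{"method": "drive_tool", "body": {
  "motion": [
    [0,0.4,0,8,0,0],
    [0,0.8,0,16,0,0],
    [0,1.2,0,24,0,0],
    [0,1.6,0,32,0,0],
    [0,1.8,0,40,0,0],
    [0,1.8,0,48,0,0],
    [0,1.8,0,56,0,0],
    [0,1.8,0,64,0,0]
  ]
}}

```text
time: 3.2
position: [0.5851, -0.1802, 0.2202]
tcp_rot: [1.162, 1.24, -1.159]
wrist_force: [0.4, -0.6, -0.0]
finger_gap: 0.0855
```

Request:
{"method": "drive_tool", "body": {
  "motion": [
    [0,0,0,8,0,0],
    [0,0,0,16,0,0],
    [0,0,0,24,0,0],
    [0,0,0,32,0,0],
    [0,0,0,40,0,0],
    [0,0,0,48,0,0],
    [0,0,0,56,0,0],
    [0,0,0,64,0,0]
  ]
}}

```text
time: 4.0
position: [0.5851, -0.1802, 0.22]
tcp_rot: [1.931, 0.514, -1.929]
wrist_force: [0.6, 0.2, -0.2]
finger_gap: 0.0849
```

Request:
{"method": "drive_tool", "body": {
  "motion": [
    [0,0,0,8,0,0],
    [0,0,0,16,0,0],
    [0,0,0,24,0,0],
    [0,0,0,32,0,0],
    [0,0,0,40,0,0],
    [0,0,0,48,0,0],
    [0,0,0,52,0,0],
    [0,0,0,52,0,0]
  ]
}}

```text
time: 4.8
position: [0.5851, -0.1805, 0.2197]
tcp_rot: [-2.01, 0.389, 2.011]
wrist_force: [-0.0, 0.6, 0.3]
finger_gap: 0.0851
```

```bash
python3 -c "
from h import *
st();i=cams.camera_info('wrist')
g=cams.get_image('wrist')[:,:,::-1];cv2.imwrite('pics/w2.png',g)
np.save('w2.npy',i,allow_pickle=True)
crop(g,240,100,160,150,5,'pics/w2c.png')"
```

```text
t 4.8 p [ 0.5851 -0.1805  0.2197] x [-0.     0.001 -1.   ] yaw -111.99 q [-0.65  0.77  1.33  1.83 -0.8   1.22 -1.03] F [-0.04  0.63  0.34] M [-0.022  0.008  0.026] gap 0.0851
```

View pics/w2.png

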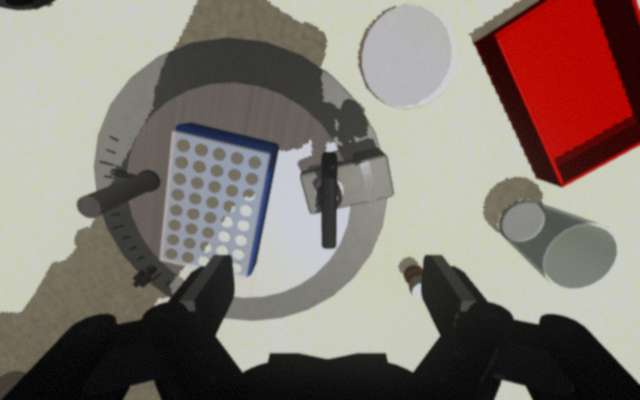

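View pics/w2c.png

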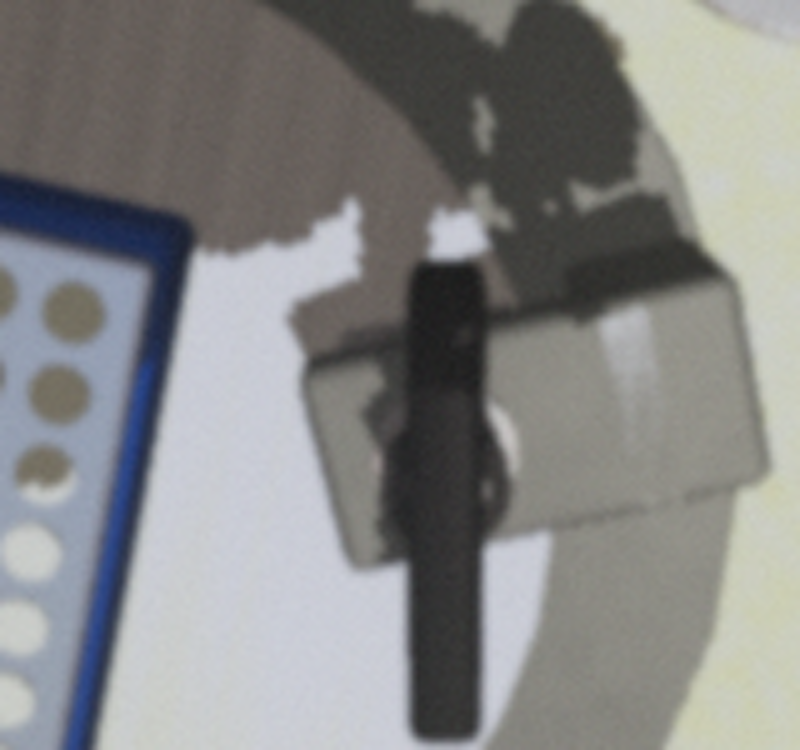

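The bar now runs from crop pixel (448,262) to (445,742), centred near (446,502). The clip is at (150,273) in the full picture and the post top at (92,205). I'll average this with the first wrist view.

Run:
```python
from h import *
i=np.load('w2.npy',allow_pickle=True).item();i1=np.load('w1.npy',allow_pickle=True).item()
C=lambda u,v:(240+u/5-.4,100+v/5-.4)
for uv in [(448,262),(445,742),(446.5,502)]:print(ray('wrist',*C(*uv),.106,i).round(4))
print('posttop',ray('wrist',90,206,.110,i),'clip',ray('wrist',158,263,.03,i))
# disc (aluminium/grey rim) outer circle by clicked points
for nm,inf,pts in [('w2',i,[(97,160),(110,235),(160,60),(215,310),(240,320),(290,312),(340,280),(230,40),(380,180)]),('w1',i1,[(285,150),(300,75),(335,20),(590,120),(585,170),(560,210),(520,250),(440,285),(296,215)])]:
    P=np.array([ray('wrist',u,v,.012,inf)[:2] for u,v in pts]);A=np.c_[2*P,np.ones(len(P))]
    x=np.linalg.lstsq(A,(P**2).sum(1),rcond=None)[0];print(nm,x[:2],np.sqrt(x[2]+x[0]**2+x[1]**2),(np.hypot(*(P-x[:2]).T)).round(4))
```

```text
[ 0.6204 -0.1953  0.106 ]
[ 0.5496 -0.1665  0.106 ]
[ 0.5866 -0.1816  0.106 ]
posttop [ 0.65035182 -0.01352201  0.11      ] clip [0.56752766 0.02338606 0.03      ]
w2 [ 0.59822818 -0.08321311] 0.15014645857463768 [0.1482 0.1522 0.1491 0.1457 0.1546 0.1513 0.1475 0.1521 0.1505]
w1 [ 0.59457765 -0.08562   ] 0.15552923106607197 [0.1524 0.1538 0.1575 0.1543 0.159  0.1545 0.1531 0.1562 0.1588]
```

Averaging the views puts the knob at (0.584,-0.1805) with the bar at -21.6°, which is where the tool already is. I'll descend and then grip.

Request:
{"method": "drive_tool", "body": {
  "motion": [
    [4,0,0,0,0,0],
    [8,0,0,0,0,0],
    [11,0,0,0,0,0],
    [12.3,0,0,0,0,0],
    [12.3,0,0,0,0,0]
  ]
}}

```text
time: 5.35
position: [0.5846, -0.1815, 0.0961]
tcp_rot: [-2.01, 0.389, 2.013]
wrist_force: [0.4, -0.3, 1.3]
finger_gap: 0.0854
```

```bash
python3 -c "
from h import *
st()"
```

```text
t 5.35 p [ 0.5846 -0.1815  0.0961] x [-0.002  0.001 -1.   ] yaw -111.92 q [-0.56  0.87  1.15  1.92 -0.94  1.03 -0.94] F [ 0.37 -0.33  1.26] M [-0.005 -0.006 -0.037] gap 0.0854
```

Request:
{"method": "drive_tool", "body": {
  "motion": [
    [0,0,0,0,0,0],
    [0,0,0,0,0,0],
    [0,0,0,0,0,0],
    [0,0,0,0,0,0],
    [0,0,0,0,0,0],
    [0,0,0,0,0,0]
  ],
  "fingers": 1
}}

```text
time: 5.95
position: [0.5856, -0.1819, 0.0976]
tcp_rot: [-2.012, 0.39, 2.01]
wrist_force: [-0.7, 3.6, 8.4]
finger_gap: 0.0186
```

```bash
python3 -c "
from h import *
st()"
```

```text
t 5.95 p [ 0.5856 -0.1819  0.0976] x [ 0.001  0.    -1.   ] yaw -112.0 q [-0.56  0.87  1.15  1.91 -0.94  1.03 -0.94] F [-0.75  3.61  8.41] M [ 0.674  0.099 -0.006] gap 0.0186
```

Request:
{"method": "drive_tool", "body": {
  "motion": [
    [0,0,0,0,0,0],
    [0,0,0,0,0,0]
  ]
}}

```text
time: 6.15
position: [0.5856, -0.182, 0.0976]
tcp_rot: [-2.012, 0.39, 2.01]
wrist_force: [-0.2, 3.0, 9.5]
finger_gap: 0.0181
```

```bash
python3 -c "
from h import *
st();g=cams.get_image('wrist')[:,:,::-1];cv2.imwrite('pics/w3.png',g)
g=cams.get_image('scene')[:,:,::-1];crop(g,255,130,140,160,5,'pics/s3c.png')
st()"
```

```text
t 6.15 p [ 0.5856 -0.182   0.0976] x [ 0.001  0.    -1.   ] yaw -112.0 q [-0.56  0.87  1.15  1.91 -0.94  1.03 -0.94] F [-0.17  3.04  9.48] M [ 0.6    0.162 -0.046] gap 0.0181
t 6.25 p [ 0.5856 -0.182   0.0976] x [ 0.001  0.    -1.   ] yaw -112.01 q [-0.56  0.87  1.15  1.91 -0.94  1.03 -0.94] F [-0.64  3.    9.07] M [ 0.655  0.18  -0.053] gap 0.0187
```

View pics/w3.png

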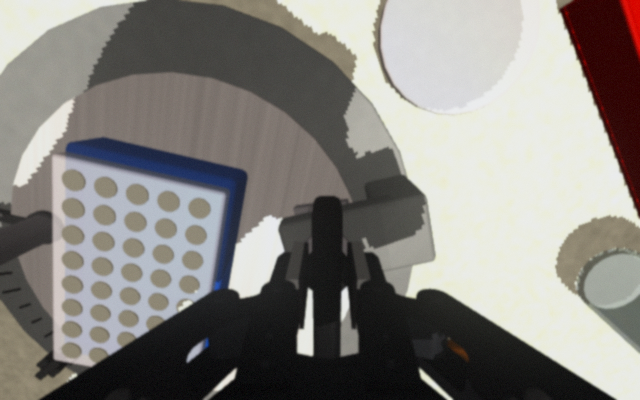

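View pics/s3c.png

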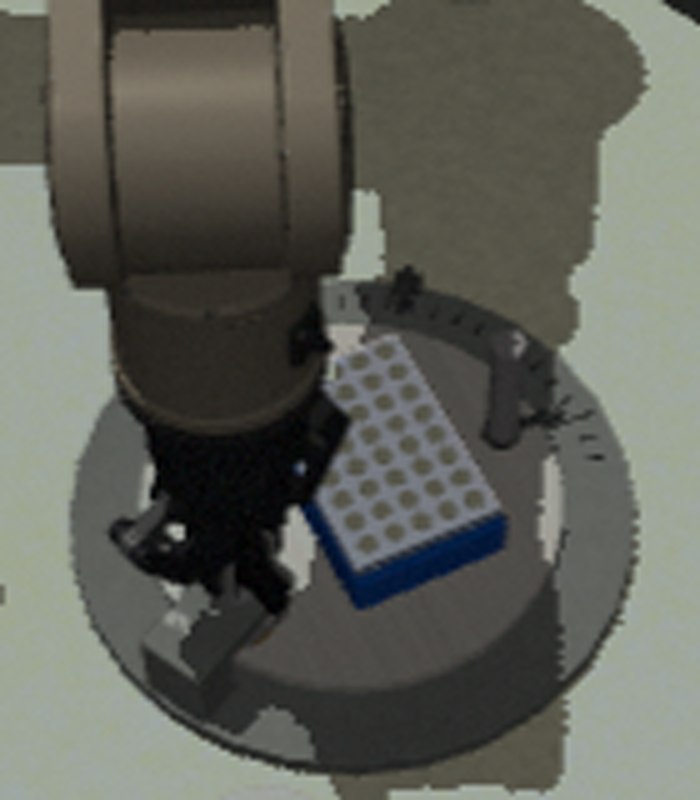

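The fingertips have closed on the round hub under the bar: the gap reads 18.6 mm where the bar is 12 mm, and daylight shows either side of the bar. I'll open, go up 1 cm and grip again.

Request:
{"method": "drive_tool", "body": {
  "motion": [
    [0,0,0,0,0,0],
    [0,0,0,0,0,0],
    [-1,0,0,0,0,0],
    [-1,0,0,0,0,0]
  ],
  "fingers": 0.1
}}

```text
time: 6.65
position: [0.5855, -0.1825, 0.1081]
tcp_rot: [-2.012, 0.392, 2.01]
wrist_force: [0.5, -0.1, 1.2]
finger_gap: 0.0383
```

Request:
{"method": "drive_tool", "body": {
  "motion": [
    [0,0,0,0,0,0],
    [0,0,0,0,0,0],
    [0,0,0,0,0,0],
    [0,0,0,0,0,0]
  ],
  "fingers": 1
}}

```text
time: 7.05
position: [0.5858, -0.1824, 0.1081]
tcp_rot: [-2.013, 0.391, 2.009]
wrist_force: [-1.5, 2.7, 19.9]
finger_gap: 0.0109
```

```bash
python3 -c "
from h import *
st();g=cams.get_image('wrist')[:,:,::-1];cv2.imwrite('pics/w4.png',g)
st()"
```

```text
t 7.05 p [ 0.5858 -0.1824  0.1081] x [ 0.002  0.    -1.   ] yaw -112.02 q [-0.57  0.86  1.16  1.91 -0.93  1.05 -0.95] F [-1.49  2.72 19.87] M [ 0.949  0.465 -0.042] gap 0.0109
t 7.1 p [ 0.5858 -0.1824  0.1081] x [ 0.002  0.    -1.   ] yaw -112.02 q [-0.57  0.86  1.16  1.91 -0.93  1.05 -0.95] F [-0.65  3.23 19.68] M [0.943 0.481 0.001] gap 0.0109
```

View pics/w4.png

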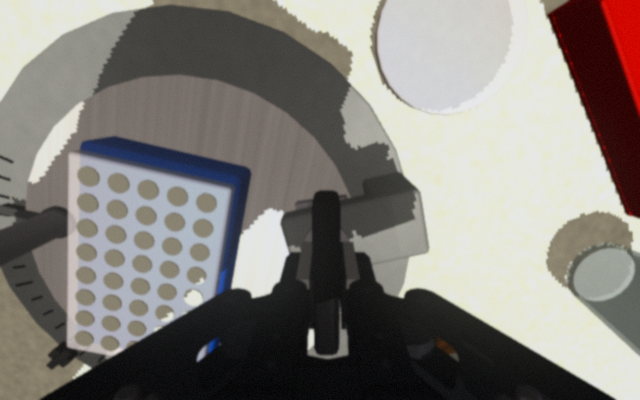

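The bar is gripped now, with the gap at 10.9 mm and the pads either side of it. I'll loosen in steps.

Request:
{"method": "drive_tool", "body": {
  "motion": [
    [0,0,0,-2,0,0],
    [0,0,0,-5,0,0],
    [0,0,0,-8,0,0],
    [0,0,0,-11,0,0],
    [0,0,0,-14,0,0],
    [0,0,0,-17,0,0],
    [0,0,0,-20,0,0],
    [0,0,0,-20,0,0]
  ]
}}

```text
time: 7.9
position: [0.5862, -0.1818, 0.108]
tcp_rot: [-2.207, 0.035, 2.202]
wrist_force: [-0.5, 5.2, 19.8]
finger_gap: 0.0104
```

```bash
python3 -c "
from h import *
st()"
```

```text
t 7.9 p [ 0.5862 -0.1818  0.108 ] x [ 0.002  0.001 -1.   ] yaw -91.9 q [-0.54  0.8   1.09  1.91 -0.86  1.   -0.65] F [-0.49  5.18 19.84] M [ 1.166  0.045 -0.324] gap 0.0104
```

Request:
{"method": "drive_tool", "body": {
  "motion": [
    [0,0,0,-3,0,0],
    [0,0,0,-7,0,0],
    [0,0,0,-11,0,0],
    [0,0,0,-15,0,0],
    [0,0,0,-19,0,0],
    [0,0,0,-23,0,0],
    [0,0,0,-26,0,0],
    [0,0,0,-26,0,0]
  ]
}}

```text
time: 8.7
position: [0.5862, -0.1809, 0.108]
tcp_rot: [1.992, 0.428, -1.987]
wrist_force: [-1.4, 10.8, 21.6]
finger_gap: 0.0106
```

```bash
python3 -c "
from h import *
st()"
```

```text
t 8.7 p [ 0.5862 -0.1809  0.108 ] x [ 0.002  0.003 -1.   ] yaw -65.86 q [-0.49  0.73  0.99  1.91 -0.77  0.94 -0.28] F [-1.42 10.83 21.62] M [ 2.243  0.213 -0.32 ] gap 0.0106
```

Request:
{"method": "drive_tool", "body": {
  "motion": [
    [0,0,0,-3,0,0],
    [0,0,0,-7,0,0],
    [0,0,0,-10,0,0],
    [0,0,0,-10,0,0]
  ]
}}

```text
time: 9.1
position: [0.5861, -0.1805, 0.1079]
tcp_rot: [1.885, 0.581, -1.88]
wrist_force: [-2.7, 11.8, 23.2]
finger_gap: 0.0103
```

```bash
python3 -c "
from h import *
st()"
```

```text
t 9.1 p [ 0.5861 -0.1805  0.1079] x [ 0.002  0.003 -1.   ] yaw -55.86 q [-0.47  0.71  0.95  1.9  -0.73  0.92 -0.14] F [-2.71 11.79 23.19] M [ 2.687  0.481 -0.287] gap 0.0103
```

Request:
{"method": "drive_tool", "body": {
  "motion": [
    [0,0,0,0,0,0],
    [0,0,0,0,0,0],
    [0,0,0,0,0,0],
    [-4,0,0,0,0,0],
    [-7,0,0,0,0,0],
    [-9,0,0,0,0,0],
    [-9,0,0,0,0,0]
  ],
  "fingers": -0.2
}}

```text
time: 9.8
position: [0.5858, -0.1827, 0.199]
tcp_rot: [1.886, 0.574, -1.881]
wrist_force: [0.2, 0.7, -0.8]
finger_gap: 0.0511
```

```bash
python3 -c "
from h import *
st();i=cams.camera_info('wrist');np.save('w5.npy',i,allow_pickle=True)
g=cams.get_image('wrist')[:,:,::-1];cv2.imwrite('pics/w5.png',g)
g=cams.get_image('scene')[:,:,::-1];cv2.imwrite('pics/s5.png',g)"
```

```text
t 9.8 p [ 0.5858 -0.1827  0.199 ] x [ 0.003 -0.    -1.   ] yaw -56.03 q [-0.55  0.61  1.07  1.84 -0.62  1.06 -0.22] F [ 0.2   0.72 -0.8 ] M [ 0.045 -0.011 -0.037] gap 0.0511
```

View pics/w5.png

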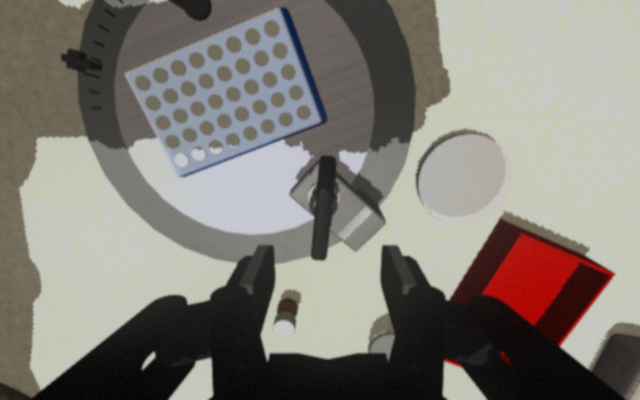

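The clamp has been turned to about -0.87 rad and the knob is released. The bar is now at (327,157)–(319,258) and the clip at (78,62). Next I'll go to the post with the jaws closing along the tangent.

```bash
python3 -c "
from h import *
st();print(mv([.651,-.0115,.18],-35.4))"
```

```text
t 9.9 p [ 0.585  -0.1818  0.1965] x [-0.  0. -1.] yaw -56.01 q [-0.55  0.61  1.07  1.85 -0.62  1.06 -0.22] F [-0.21  0.4  -0.07] M [ 0.014  0.007 -0.01 ] gap 0.0513
[ 1.660e+00 -1.043e+01 -1.500e+01 -2.061e+01 -1.000e-02  2.000e-02]
```

Request:
{"method": "drive_tool", "body": {
  "motion": [
    [0,-2,-3,-4,0,0],
    [0,-4.5,-6.5,-8,0,0],
    [0,-7,-10,-12,0,0],
    [0.5,-9,-13,-16,0,0],
    [1.0,-10.4,-15,-20.6,0,0],
    [1.6,-10.4,-15,-20.6,0,0],
    [1.6,-10.4,-15,-20.6,0,0]
  ]
}}

```text
time: 10.6
position: [0.6507, -0.0117, 0.179]
tcp_rot: [1.646, 0.851, -1.65]
wrist_force: [-0.8, -0.1, 0.6]
finger_gap: 0.0512
```

```bash
python3 -c "
from h import *
st();i=cams.camera_info('wrist');np.save('w6.npy',i,allow_pickle=True)
g=cams.get_image('wrist')[:,:,::-1];cv2.imwrite('pics/w6.png',g)"
```

```text
t 10.6 p [ 0.6507 -0.0117  0.179 ] x [-0.002 -0.001 -1.   ] yaw -35.39 q [-0.73  0.65  0.95  1.77 -0.6   1.05 -0.18] F [-0.81 -0.1   0.61] M [-0.047 -0.025  0.04 ] gap 0.0512
```

View pics/w6.png

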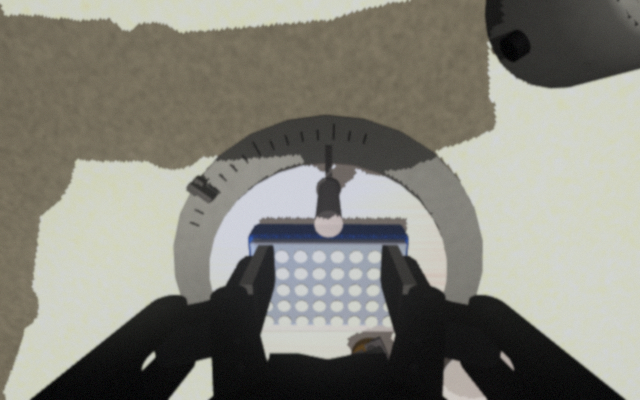

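The post top sits at (328,225), centred between the jaws, with the pointer tip at (328,146) and the clip's inner end near (213,195). I'll measure the angle still to swing.

Run:
```python
from h import *
i=np.load('w6.npy',allow_pickle=True).item()
print('post',ray('wrist',328,226,.110,i),'tip',ray('wrist',328,146,.022,i))
pts=[(175,255),(182,210),(200,170),(240,138),(330,115),(420,140),(460,180),(480,230),(481,265)]
P=np.array([ray('wrist',u,v,.014,i)[:2] for u,v in pts]);A=np.c_[2*P,np.ones(len(P))]
x=np.linalg.lstsq(A,(P**2).sum(1),rcond=None)[0];c=x[:2];print('piv',c,np.sqrt(x[2]+c@c),np.hypot(*(P-c).T).round(4))
for n,u,v,z in [('tip',328,146,.022),('post',328,226,.11),('clip in',213,196,.03),('clipmid',203,188,.03)]:
    d=ray('wrist',u,v,z,i)[:2]-c;print(n,np.hypot(*d),np.degrees(np.arctan2(d[1],d[0])))
g=cv2.imread('pics/w6.png');crop(g,170,110,180,100,4,'pics/w6c.png')
```

```text
post [ 0.65008671 -0.01185807  0.11      ] tip [0.67224742 0.01952864 0.022     ]
piv [ 0.6003697  -0.08178331] 0.1513044687264329 [0.1506 0.1506 0.1537 0.1512 0.1496 0.1517 0.1515 0.1514 0.1513]
tip 0.1242196347394233 54.64547188793947
post 0.08579813304444688 54.58708513350387
clip in 0.12935208786933666 105.44224334367236
clipmid 0.1400449655133157 105.2051625401478
```

View pics/w6c.png

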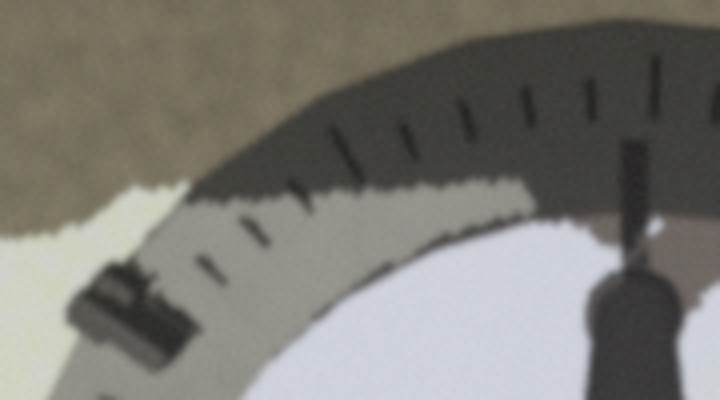

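The mark lies about 50° anticlockwise. I'll descend and close on the post.

Request:
{"method": "drive_tool", "body": {
  "motion": [
    [4,0,0,0,0,0],
    [7.5,0,0,0,0,0],
    [8.7,0,0,0,0,0],
    [8.7,0,0,0,0,0]
  ]
}}

```text
time: 11.05
position: [0.6504, -0.0132, 0.0928]
tcp_rot: [1.647, 0.849, -1.652]
wrist_force: [-0.0, -0.2, 0.5]
finger_gap: 0.0512
```

Request:
{"method": "drive_tool", "body": {
  "motion": [
    [0,0,0,0,0,0],
    [0,0,0,0,0,0],
    [0,0,0,0,0,0],
    [0,0,0,0,0,0]
  ],
  "fingers": 1
}}

```text
time: 11.45
position: [0.6522, -0.0123, 0.0956]
tcp_rot: [1.65, 0.849, -1.646]
wrist_force: [-0.8, -1.1, 7.6]
finger_gap: 0.0169
```

```bash
python3 -c "
from h import *
st()"
```

```text
t 11.45 p [ 0.6522 -0.0123  0.0956] x [ 0.002  0.    -1.   ] yaw -35.43 q [-0.67  0.74  0.86  1.82 -0.7   0.92 -0.11] F [-0.77 -1.12  7.64] M [-0.139  0.26  -0.007] gap 0.0169
```

Request:
{"method": "drive_tool", "body": {
  "motion": [
    [0,-0.32,0.01,-2,0,0],
    [0,-0.96,0.05,-6,0,0],
    [0,-1.75,0.17,-11,0,0],
    [0,-2.54,0.36,-16,0,0],
    [0,-3.3,0.61,-21,0,0],
    [0,-4.03,0.93,-26,0,0],
    [0,-4.74,1.31,-31,0,0],
    [0,-4.74,1.31,-31,0,0]
  ]
}}

```text
time: 12.25
position: [0.6054, 0.0052, 0.0956]
tcp_rot: [1.265, 1.173, -1.261]
wrist_force: [0.3, 2.0, 4.7]
finger_gap: 0.0167
```

```bash
python3 -c "
from h import *
st()"
```

```text
t 12.25 p [0.6054 0.0052 0.0956] x [ 0.002  0.002 -1.   ] yaw -4.22 q [-0.66  0.62  0.74  1.92 -0.57  0.82  0.32] F [0.29 2.02 4.69] M [0.334 0.184 0.076] gap 0.0167
```

Request:
{"method": "drive_tool", "body": {
  "motion": [
    [0,-0.48,0.01,-3,0,0],
    [0,-1.12,0.07,-7,0,0],
    [0,-1.75,0.17,-11,0,0],
    [0,-2.38,0.31,-15,0,0],
    [0,-2.38,0.31,-15,0,0],
    [0,-2.38,0.31,-15,0,0]
  ]
}}

```text
time: 12.85
position: [0.582, 0.0042, 0.0955]
tcp_rot: [1.074, 1.29, -1.069]
wrist_force: [-2.4, 4.3, 11.9]
finger_gap: 0.0168
```

```bash
python3 -c "
from h import *
st();i=cams.camera_info('wrist');np.save('w7.npy',i,allow_pickle=True)
g=cams.get_image('wrist')[:,:,::-1];cv2.imwrite('pics/w7.png',g);crop(g,230,70,200,140,4,'pics/w7c.png')"
```

```text
t 12.85 p [0.582  0.0042 0.0955] x [ 0.002  0.002 -1.   ] yaw 10.61 q [-0.63  0.56  0.68  1.98 -0.5   0.77  0.53] F [-2.39  4.28 11.94] M [ 0.87   0.543 -0.102] gap 0.0168
```

View pics/w7.png

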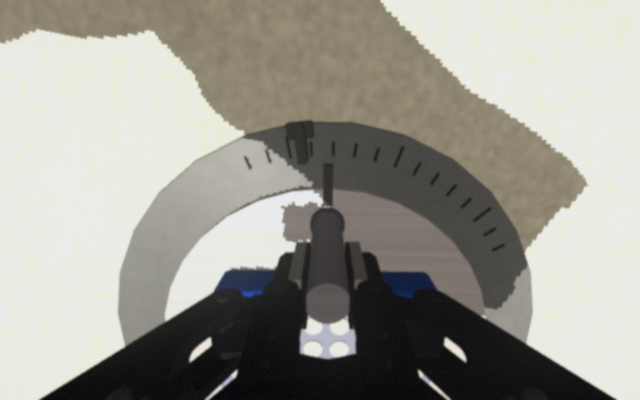

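View pics/w7c.png

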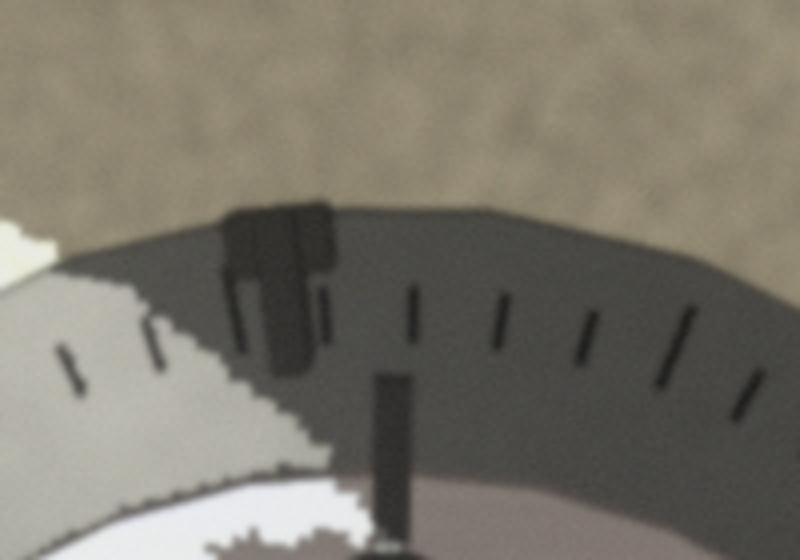

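The pointer tip is at (328.2,163.7) and the clip's inner end at about (303,163.5), so the pointer still has to go left by roughly 16 mm.

Run:
```python
from h import *
i=np.load('w7.npy',allow_pickle=True).item();c=np.array([.5985,-.0865])
for z in (.022,.03):
  for u,v in [(328.2,163.7),(302.9,163.5),(302,140)]:
    d=ray('wrist',u,v,z,i)[:2]-c;print(z,ray('wrist',u,v,z,i).round(4),np.hypot(*d).round(4),np.degrees(np.arctan2(d[1],d[0])).round(2))
```

```text
0.022 [0.5753 0.0426 0.022 ] 0.1312 100.19
0.022 [0.5602 0.0399 0.022 ] 0.1321 106.87
0.022 [0.5573 0.0537 0.022 ] 0.1461 106.36
0.03 [0.575 0.044 0.03 ] 0.1326 100.21
0.03 [0.5605 0.0414 0.03  ] 0.1335 106.55
0.03 [0.5578 0.0547 0.03  ] 0.147 106.09
```

Request:
{"method": "drive_tool", "body": {
  "motion": [
    [0,-0.32,0.01,-2,0,0],
    [0,-0.64,0.02,-4,0,0],
    [0,-1.02,0.06,-6.3,0,0],
    [0,-1.02,0.06,-6.3,0,0],
    [0,-1.02,0.06,-6.3,0,0]
  ]
}}

```text
time: 13.4
position: [0.5721, 0.0019, 0.0955]
tcp_rot: [0.991, 1.334, -0.987]
wrist_force: [-3.4, 5.8, 11.0]
finger_gap: 0.0165
```

```bash
python3 -c "
from h import *
st();i=cams.camera_info('wrist');np.save('w8.npy',i,allow_pickle=True)
g=cams.get_image('wrist')[:,:,::-1];cv2.imwrite('pics/w8.png',g);crop(g,230,70,200,140,4,'pics/w8c.png')"
```

```text
t 13.4 p [0.5721 0.0019 0.0955] x [ 0.002  0.002 -1.   ] yaw 16.91 q [-0.62  0.54  0.66  2.   -0.48  0.76  0.62] F [-3.43  5.79 10.97] M [ 1.06   0.668 -0.01 ] gap 0.0165
```

View pics/w8c.png

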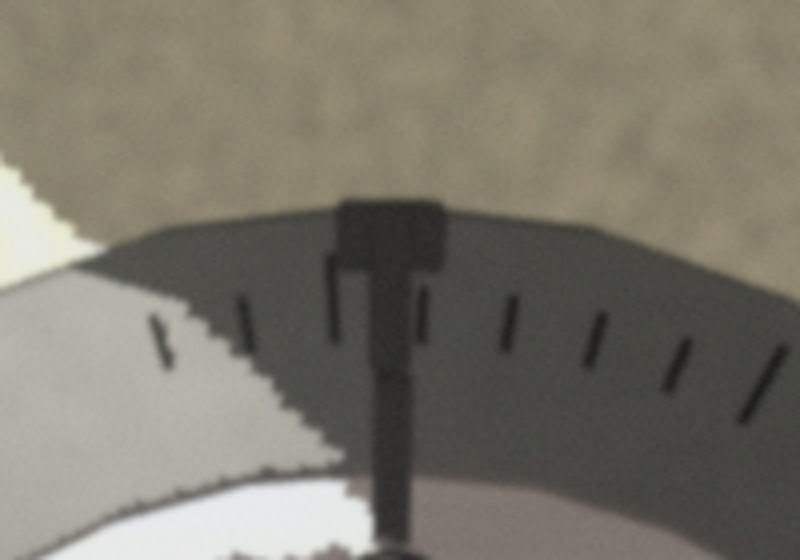

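The pointer at crop x=393 lines up with the clip at x=391, well under 1 mm off. I'll release, lift and go back to the knob.

Request:
{"method": "drive_tool", "body": {
  "motion": [
    [0,0,0,0,0,0],
    [0,0,0,0,0,0],
    [0,0,0,0,0,0],
    [-4,0,0,0,0,0],
    [-8,0,0,0,0,0],
    [-10.5,0,0,0,0,0],
    [-10.5,0,0,0,0,0]
  ],
  "fingers": -0.2
}}

```text
time: 14.15
position: [0.5728, 0.0008, 0.2021]
tcp_rot: [0.993, 1.331, -0.986]
wrist_force: [-0.5, 0.5, -1.6]
finger_gap: 0.0514
```

```bash
python3 -c "
from h import *
st();i=np.load('w5.npy',allow_pickle=True).item()
a=ray('wrist',327,157,.106,i);b=ray('wrist',319,258,.106,i);print(a,b,(a+b)/2,np.degrees(np.arctan2(*(a-b)[1::-1])))
print(mv([.585,-.18,.20],-59))
g=cams.get_image('wrist')[:,:,::-1];cv2.imwrite('pics/w9.png',g)"
```

```text
t 14.15 p [0.5728 0.0008 0.2021] x [ 0.005  0.001 -1.   ] yaw 16.86 q [-0.72  0.39  0.77  1.93 -0.34  0.95  0.51] F [-0.49  0.5  -1.59] M [0.014 0.042 0.024] gap 0.0514
[ 0.61783035 -0.15995486  0.106     ] [ 0.55299161 -0.19667436  0.106     ] [ 0.58541098 -0.17831461  0.106     ] 29.52375906928255
[ 0.19 -4.08 17.65 75.86 -0.18 -0.25]
```

View pics/w9.png

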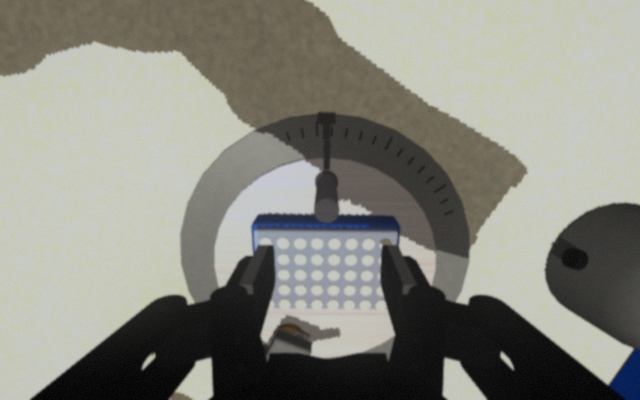

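The pointer is still in line after release. The bar now stands at 29.5°, 51° from its start, so the screw is at about -0.89 rad. Next I'll go back above it.

Request:
{"method": "drive_tool", "body": {
  "motion": [
    [0,-0.5,2.2,8,0,0],
    [0,-1,4.5,16,0,0],
    [0,-1.5,7,24,0,0],
    [0,-2,9.5,32,0,0],
    [0,-2.6,12,40,0,0],
    [0,-3.2,14,48,0,0],
    [0,-3.7,16,56,0,0],
    [0,-4.1,17.6,64,0,0]
  ]
}}

```text
time: 15.0
position: [0.5825, -0.1806, 0.1977]
tcp_rot: [1.787, 0.696, -1.79]
wrist_force: [-0.9, 0.4, 0.1]
finger_gap: 0.051
```

```bash
python3 -c "
from h import *
st();print(mv([.5855,-.1797,.20],-60.5))"
```

```text
t 15.0 p [ 0.5825 -0.1806  0.1977] x [-0.001 -0.    -1.   ] yaw -47.51 q [-0.54  0.58  1.03  1.85 -0.58  1.04 -0.1 ] F [-0.92  0.44  0.13] M [-0.021 -0.029 -0.014] gap 0.051
[-0.23  0.14 -0.28 12.99  0.08  0.02]
```

Request:
{"method": "drive_tool", "body": {
  "motion": [
    [0,0.1,-0.2,7,0,0],
    [0,0.15,-0.25,13,0,0],
    [0,0.15,-0.25,13,0,0],
    [0,0.15,-0.25,13,0,0]
  ]
}}

```text
time: 15.4
position: [0.5856, -0.1786, 0.198]
tcp_rot: [1.925, 0.517, -1.928]
wrist_force: [-0.0, -0.9, -0.3]
finger_gap: 0.0511
```

```bash
python3 -c "
from h import *
st();i=cams.camera_info('wrist');np.save('w10.npy',i,allow_pickle=True)
g=cams.get_image('wrist')[:,:,::-1];cv2.imwrite('pics/w10.png',g);crop(g,260,130,130,150,4,'pics/w10c.png')"
```

```text
t 15.4 p [ 0.5856 -0.1786  0.198 ] x [-0.001 -0.001 -1.   ] yaw -59.94 q [-0.56  0.62  1.08  1.85 -0.62  1.07 -0.28] F [-0.02 -0.85 -0.31] M [0.022 0.019 0.023] gap 0.0511
```

View pics/w10c.png

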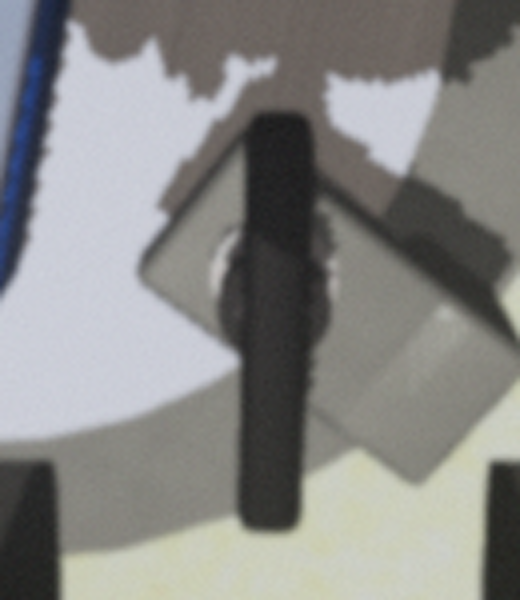

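The bar runs from crop (279,115) to (270,530), centred between the fingers. I'll check its position and then descend.

Run:
```python
from h import *
i=np.load('w10.npy',allow_pickle=True).item()
C=lambda u,v:(260+u/4-.4,130+v/4-.4)
a=ray('wrist',*C(279,115),.106,i);b=ray('wrist',*C(270,530),.106,i);print(a,b,(a+b)/2,np.hypot(*(a-b)[:2]),np.degrees(np.arctan2(*(a-b)[1::-1])))
st();print(mv([.5855,-.1797,.108],-60.5))
```

```text
[ 0.61874036 -0.15987551  0.106     ] [ 0.55188833 -0.19694862  0.106     ] [ 0.58531435 -0.17841206  0.106     ] 0.07644350304968615 29.01077324531592
t 15.45 p [ 0.5856 -0.1786  0.1983] x [-0.001 -0.    -1.   ] yaw -59.94 q [-0.56  0.62  1.08  1.85 -0.62  1.07 -0.28] F [0.34 0.45 0.83] M [-0.017 -0.01   0.028] gap 0.0514
[9.03 0.09 0.06 0.56 0.05 0.02]
```

Request:
{"method": "drive_tool", "body": {
  "motion": [
    [4,0,0,0.7,0,0],
    [7.5,0,0,0.7,0,0],
    [9,0,0,0.7,0,0],
    [9,0,0,0.7,0,0],
    [9,0,0,0.7,0,0]
  ]
}}

```text
time: 15.95
position: [0.5863, -0.1792, 0.11]
tcp_rot: [1.936, 0.503, -1.935]
wrist_force: [0.7, 0.3, -0.2]
finger_gap: 0.0514
```

```bash
python3 -c "
from h import *
st()"
```

```text
t 15.95 p [ 0.5863 -0.1792  0.11  ] x [ 0.001 -0.    -1.   ] yaw -60.8 q [-0.49  0.71  0.97  1.9  -0.74  0.93 -0.22] F [ 0.72  0.32 -0.19] M [-0.021  0.019 -0.055] gap 0.0514
```

Request:
{"method": "drive_tool", "body": {
  "motion": [
    [0,0,0,0,0,0],
    [0,0,0,0,0,0],
    [0,0,0,0,0,0],
    [0,0,0,0,0,0],
    [0,0,0,0,0,0]
  ],
  "fingers": 1
}}

```text
time: 16.45
position: [0.5866, -0.1788, 0.1098]
tcp_rot: [1.937, 0.503, -1.934]
wrist_force: [-0.4, 0.6, 8.5]
finger_gap: 0.0104
```

```bash
python3 -c "
from h import *
st()"
```

```text
t 16.45 p [ 0.5866 -0.1788  0.1098] x [ 0.002 -0.    -1.   ] yaw -60.81 q [-0.49  0.71  0.97  1.91 -0.74  0.93 -0.22] F [-0.36  0.58  8.49] M [ 0.15   0.189 -0.026] gap 0.0104
```

Request:
{"method": "drive_tool", "body": {
  "motion": [
    [0,0,0,3,0,0],
    [0,0,0,6,0,0],
    [0,0,0,9,0,0],
    [0,0,0,12,0,0],
    [0,0,0,15,0,0],
    [0,0,0,18,0,0],
    [0,0,0,20,0,0],
    [0,0,0,20,0,0]
  ]
}}

```text
time: 17.25
position: [0.5868, -0.1795, 0.1099]
tcp_rot: [2.14, 0.168, -2.136]
wrist_force: [1.5, -3.2, 7.0]
finger_gap: 0.0105
```

```bash
cat >> h.py <<'E'
def tq(n=5):
    a=[]
    for k in range(n):
        a.append(np.r_[sense()['wrist_force'],sense()['torque']]);cams.get_image('top')
    a=np.array(a);print('mean F,M',a.mean(0).round(3),'Mz sd',a[:,5].std().round(3))
E
python3 -c "
from h import *
st();tq(4)"
```

```text
t 17.25 p [ 0.5868 -0.1795  0.1099] x [ 0.002 -0.002 -1.   ] yaw -80.88 q [-0.53  0.76  1.05  1.91 -0.81  0.97 -0.5 ] F [ 1.51 -3.2   7.03] M [-0.832 -0.288  0.336] gap 0.0105
mean F,M [ 1.325 -3.452  5.756 -0.86  -0.32   0.31 ] Mz sd 0.024
```

Request:
{"method": "drive_tool", "body": {
  "motion": [
    [0,0,0,2,0,0],
    [0,0,0,4,0,0],
    [0,0,0,6,0,0],
    [0,0,0,8,0,0],
    [0,0,0,10,0,0],
    [0,0,0,10,0,0]
  ]
}}

```text
time: 18.05
position: [0.5868, -0.1799, 0.1099]
tcp_rot: [-2.216, 0.022, 2.212]
wrist_force: [2.8, -5.7, 7.6]
finger_gap: 0.0107
```

```bash
python3 -c "
from h import *
st();tq(4)"
```

```text
t 18.05 p [ 0.5868 -0.1799  0.1099] x [ 0.002 -0.002 -1.   ] yaw -90.99 q [-0.55  0.79  1.09  1.91 -0.85  0.99 -0.65] F [ 2.82 -5.71  7.63] M [-1.434 -0.501  0.335] gap 0.0107
mean F,M [ 2.461 -6.223  7.387 -1.52  -0.52   0.346] Mz sd 0.019
```

Request:
{"method": "drive_tool", "body": {
  "motion": [
    [0,0,0,2,0,0],
    [0,0,0,4,0,0],
    [0,0,0,6,0,0],
    [0,0,0,6,0,0]
  ]
}}

```text
time: 18.65
position: [0.5867, -0.1802, 0.1099]
tcp_rot: [-2.162, 0.135, 2.157]
wrist_force: [2.5, -7.4, 7.4]
finger_gap: 0.0106
```

```bash
python3 -c "
from h import *
st();tq(4)"
```

```text
t 18.65 p [ 0.5867 -0.1802  0.1099] x [ 0.002 -0.003 -1.   ] yaw -97.01 q [-0.56  0.81  1.11  1.91 -0.87  1.01 -0.74] F [ 2.47 -7.41  7.37] M [-1.795 -0.498  0.399] gap 0.0106
mean F,M [ 2.233 -7.814  7.067 -1.844 -0.494  0.362] Mz sd 0.023
```

Request:
{"method": "drive_tool", "body": {
  "motion": [
    [0,0,0,2,0,0],
    [0,0,0,4,0,0],
    [0,0,0,5,0,0],
    [0,0,0,5,0,0]
  ]
}}

```text
time: 19.25
position: [0.5867, -0.1804, 0.1099]
tcp_rot: [-2.115, 0.225, 2.11]
wrist_force: [2.5, -7.9, 7.4]
finger_gap: 0.0102
```

```bash
python3 -c "
from h import *
st();tq(4)"
```

```text
t 19.25 p [ 0.5867 -0.1804  0.1099] x [ 0.002 -0.003 -1.   ] yaw -101.98 q [-0.56  0.82  1.13  1.91 -0.89  1.02 -0.81] F [ 2.45 -7.86  7.37] M [-2.071 -0.517  0.423] gap 0.0102
mean F,M [ 2.41  -8.478  6.643 -2.101 -0.519  0.392] Mz sd 0.026
```

Request:
{"method": "drive_tool", "body": {
  "motion": [
    [0,0,0,1,0,0],
    [0,0,0,2,0,0],
    [0,0,0,3,0,0],
    [0,0,0,3,0,0]
  ]
}}

```text
time: 19.85
position: [0.5866, -0.1805, 0.11]
tcp_rot: [-2.086, 0.277, 2.08]
wrist_force: [1.5, -9.5, 6.8]
finger_gap: 0.0107
```

```bash
python3 -c "
from h import *
st();tq(5)"
```

```text
t 19.85 p [ 0.5866 -0.1805  0.11  ] x [ 0.002 -0.003 -1.   ] yaw -104.98 q [-0.57  0.83  1.14  1.91 -0.9   1.03 -0.85] F [ 1.52 -9.46  6.84] M [-2.273 -0.475  0.433] gap 0.0107
mean F,M [ 1.656 -9.289  6.157 -2.259 -0.467  0.395] Mz sd 0.026
```

Request:
{"method": "drive_tool", "body": {
  "motion": [
    [0,0,0,1,0,0],
    [0,0,0,2,0,0],
    [0,0,0,3,0,0],
    [0,0,0,4,0,0],
    [0,0,0,4,0,0]
  ]
}}

```text
time: 20.6
position: [0.5866, -0.1806, 0.11]
tcp_rot: [-2.046, 0.345, 2.04]
wrist_force: [2.5, -10.0, 7.2]
finger_gap: 0.0103
```

```bash
python3 -c "
from h import *
st();tq(6)"
```

```text
t 20.6 p [ 0.5866 -0.1806  0.11  ] x [ 0.002 -0.003 -1.   ] yaw -108.98 q [-0.57  0.84  1.15  1.91 -0.91  1.03 -0.91] F [ 2.47 -9.95  7.17] M [-2.424 -0.417  0.415] gap 0.0103
mean F,M [  1.832 -10.202   6.508  -2.481  -0.42    0.428] Mz sd 0.02
```

Request:
{"method": "drive_tool", "body": {
  "motion": [
    [0,0,0,1,0,0],
    [0,0,0,2,0,0],
    [0,0,0,3,0,0],
    [0,0,0,3,0,0]
  ]
}}

```text
time: 21.3
position: [0.5865, -0.1807, 0.11]
tcp_rot: [-2.015, 0.394, 2.01]
wrist_force: [2.0, -9.9, 7.4]
finger_gap: 0.0106
```

```bash
python3 -c "
from h import *
st();tq(6)"
```

```text
t 21.3 p [ 0.5865 -0.1807  0.11  ] x [ 0.002 -0.004 -1.   ] yaw -111.98 q [-0.57  0.85  1.16  1.91 -0.92  1.04 -0.96] F [ 2.   -9.94  7.44] M [-2.588 -0.396  0.463] gap 0.0106
mean F,M [  1.936 -10.307   6.414  -2.592  -0.383   0.461] Mz sd 0.019
```

Request:
{"method": "drive_tool", "body": {
  "motion": [
    [0,0,0,1,0,0],
    [0,0,0,2,0,0],
    [0,0,0,3,0,0],
    [0,0,0,4,0,0],
    [0,0,0,5,0,0],
    [0,0,0,5,0,0]
  ]
}}

```text
time: 22.2
position: [0.5865, -0.1809, 0.1101]
tcp_rot: [-1.963, 0.474, 1.957]
wrist_force: [1.1, -12.1, 6.9]
finger_gap: 0.0104
```

```bash
python3 -c "
from h import *
st();tq(8)"
```

```text
t 22.2 p [ 0.5865 -0.1809  0.1101] x [ 0.002 -0.004 -1.   ] yaw -116.99 q [-0.58  0.86  1.17  1.91 -0.93  1.05 -1.04] F [  1.08 -12.12   6.89] M [-2.791 -0.268  0.528] gap 0.0104
mean F,M [  1.319 -11.373   6.736  -2.825  -0.273   0.513] Mz sd 0.026
```

Request:
{"method": "drive_tool", "body": {
  "motion": [
    [0,0,0,1,0,0],
    [0,0,0,2,0,0],
    [0,0,0,3,0,0],
    [0,0,0,4,0,0],
    [0,0,0,4,0,0],
    [0,0,0,4,0,0]
  ]
}}

```text
time: 23.2
position: [0.5864, -0.181, 0.1101]
tcp_rot: [-1.921, 0.535, 1.915]
wrist_force: [0.6, -11.2, 7.0]
finger_gap: 0.0109
```

```bash
python3 -c "
from h import *
st();tq(12)"
```

```text
t 23.2 p [ 0.5864 -0.181   0.1101] x [ 0.002 -0.004 -1.   ] yaw -120.96 q [-0.58  0.87  1.18  1.91 -0.94  1.06 -1.1 ] F [  0.59 -11.24   6.97] M [-2.971 -0.182  0.501] gap 0.0109
mean F,M [  0.724 -12.335   7.058  -2.978  -0.186   0.536] Mz sd 0.034
```

Request:
{"method": "drive_tool", "body": {
  "motion": [
    [0,0,0,0.7,0,0],
    [0,0,0,1.5,0,0],
    [0,0,0,1.5,0,0],
    [0,0,0,1.5,0,0]
  ]
}}

```text
time: 24.2
position: [0.5863, -0.1811, 0.1101]
tcp_rot: [-1.904, 0.557, 1.898]
wrist_force: [0.6, -12.9, 7.5]
finger_gap: 0.0104
```

```bash
python3 -c "
from h import *
st();tq(16)"
```

```text
t 24.2 p [ 0.5863 -0.1811  0.1101] x [ 0.002 -0.004 -1.   ] yaw -122.46 q [-0.58  0.87  1.18  1.91 -0.94  1.06 -1.12] F [  0.56 -12.92   7.53] M [-3.077 -0.13   0.541] gap 0.0104
mean F,M [  0.642 -12.505   7.094  -3.055  -0.142   0.536] Mz sd 0.022
```

The lateral force of about 12 N could bias the torque reading by roughly 0.02 N m. I'll relieve it with a small shift towards -y and read again.

Request:
{"method": "drive_tool", "body": {
  "motion": [
    [0,0.06,-0.04,0.3,0,0],
    [0,0.12,-0.08,0.6,0,0],
    [0,0.17,-0.11,1,0,0],
    [0,0.17,-0.11,1,0,0],
    [0,0.17,-0.11,1,0,0]
  ]
}}

```text
time: 25.5
position: [0.5865, -0.182, 0.11]
tcp_rot: [-1.893, 0.569, 1.888]
wrist_force: [0.1, -6.3, 10.9]
finger_gap: 0.0107
```

```bash
python3 -c "
from h import *
st();tq(16)"
```

```text
t 25.5 p [ 0.5865 -0.182   0.11  ] x [ 0.002 -0.002 -1.   ] yaw -123.42 q [-0.58  0.87  1.19  1.91 -0.94  1.06 -1.14] F [ 0.12 -6.26 10.92] M [-1.482  0.174  0.531] gap 0.0107
mean F,M [-0.322 -6.01  10.851 -1.495  0.146  0.553] Mz sd 0.027
```

The reading is 0.553 N m with the side load halved, which puts the true torque near 0.545. I'll release and lift.

Request:
{"method": "drive_tool", "body": {
  "motion": [
    [0,0,0,0,0,0],
    [0,0,0,0,0,0],
    [0,0,0,0,0,0],
    [-4,0,0,0,0,0],
    [-8,0,0,0,0,0],
    [-9,0,0,0,0,0],
    [-9,0,0,0,0,0],
    [-9,0,0,0,0,0]
  ],
  "fingers": -0.2
}}

```text
time: 27.1
position: [0.5858, -0.1801, 0.1979]
tcp_rot: [-1.89, 0.565, 1.892]
wrist_force: [-0.5, 0.1, -0.1]
finger_gap: 0.0517
```

```bash
python3 -c "
from h import *
st();i=cams.camera_info('wrist');np.save('w11.npy',i,allow_pickle=True)
g=cams.get_image('wrist')[:,:,::-1];cv2.imwrite('pics/w11.png',g);crop(g,260,130,130,150,4,'pics/w11c.png');tq(5)"
```

```text
t 27.1 p [ 0.5858 -0.1801  0.1979] x [-0.001  0.001 -1.   ] yaw -123.3 q [-0.64  0.78  1.3   1.85 -0.82  1.19 -1.21] F [-0.46  0.09 -0.12] M [-0.047  0.029 -0.045] gap 0.0517
mean F,M [ 0.224  0.353 -0.363  0.011  0.006  0.001] Mz sd 0.033
```

View pics/w11.png

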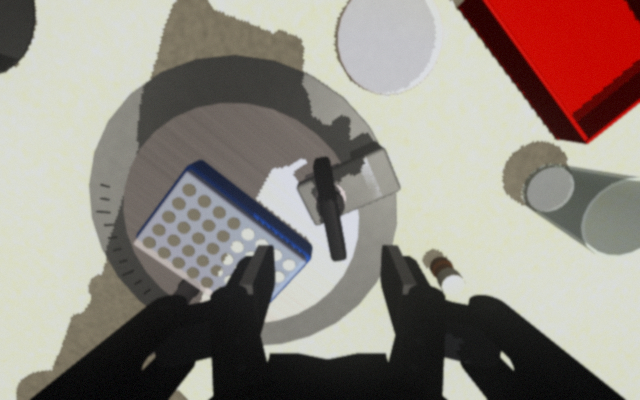

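View pics/w11c.png

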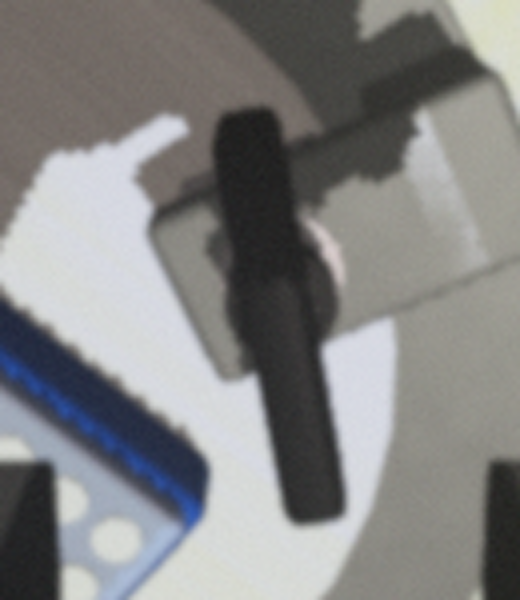

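After release the bar runs from crop (248,115) to (314,515), about 10° sprung back from the tool. I'll compute that, then go and look at the pointer.

Run:
```python
from h import *
i=np.load('w11.npy',allow_pickle=True).item()
C=lambda u,v:(260+u/4-.4,130+v/4-.4)
a=ray('wrist',*C(248,115),.106,i);b=ray('wrist',*C(314,517),.106,i);ang=np.degrees(np.arctan2(*(a-b)[1::-1]))
print((a+b)/2,ang,'springback',ang-(-123.42+90),'T=',3*np.radians(ang+33.42))
st();print(mv([.60,-.04,.25],-60))
```

```text
[ 0.58522805 -0.18155982  0.106     ] -24.251606803455175 springback 9.168393196544827 T= 0.48005594519146444
t 27.4 p [ 0.5857 -0.1807  0.1982] x [-0.001 -0.    -1.   ] yaw -123.33 q [-0.64  0.78  1.3   1.85 -0.82  1.19 -1.21] F [ 0.89 -0.04  0.52] M [-0.011  0.04   0.001] gap 0.0512
[-5.180e+00 -1.253e+01  6.540e+00 -6.333e+01  6.000e-02 -1.000e-02]
```

Scaled the same way as the loose-drag release (4.9° of springback at a sensed 0.3 N m), the 9.2° springback gives about 0.55 N m. That agrees with the sensed torque. Now the pointer check.

Request:
{"method": "drive_tool", "body": {
  "motion": [
    [-1,-1.5,1,-8,0,0],
    [-2,-3,2,-16,0,0],
    [-3,-5,3,-24,0,0],
    [-4,-7,4,-32,0,0],
    [-5,-9,5,-40,0,0],
    [-5,-11,6,-48,0,0],
    [-5,-12.5,6.5,-56,0,0],
    [-5,-12.5,6.5,-63,0,0]
  ]
}}

```text
time: 28.2
position: [0.6009, -0.0377, 0.2484]
tcp_rot: [1.925, 0.52, -1.925]
wrist_force: [-0.4, -0.2, 0.2]
finger_gap: 0.0515
```

```bash
python3 -c "
from h import *
st();print(mv([.572,0.001,.25],16.9))
g=cams.get_image('wrist')[:,:,::-1];cv2.imwrite('pics/w12.png',g)
"
```

```text
t 28.2 p [ 0.6009 -0.0377  0.2484] x [-0.  0. -1.] yaw -59.8 q [-0.86  0.55  1.15  1.82 -0.56  1.14 -0.56] F [-0.41 -0.16  0.15] M [-0.047  0.051 -0.004] gap 0.0515
[-1.60e-01 -4.80e+00  5.50e-01 -7.67e+01 -1.00e-02  3.00e-02]
```

View pics/w12.png

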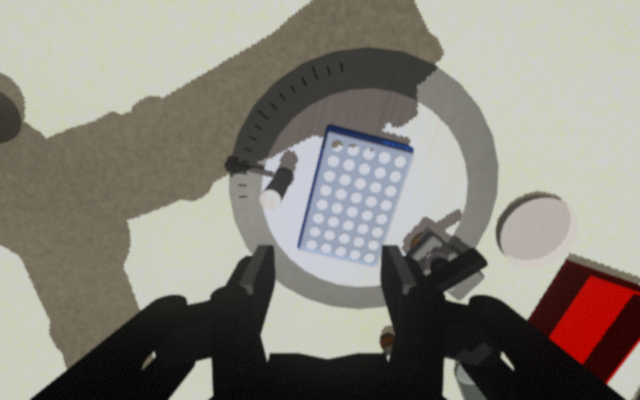

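The clip at (240,165) and the pointer look in line, with the base of the post near (288,155). I'll zoom in to confirm.

```bash
python3 -c "
from h import *
crop(cv2.imread('pics/w12.png'),215,130,110,90,7,'pics/w12c.png')"
```

```text
(no output)
```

View pics/w12c.png

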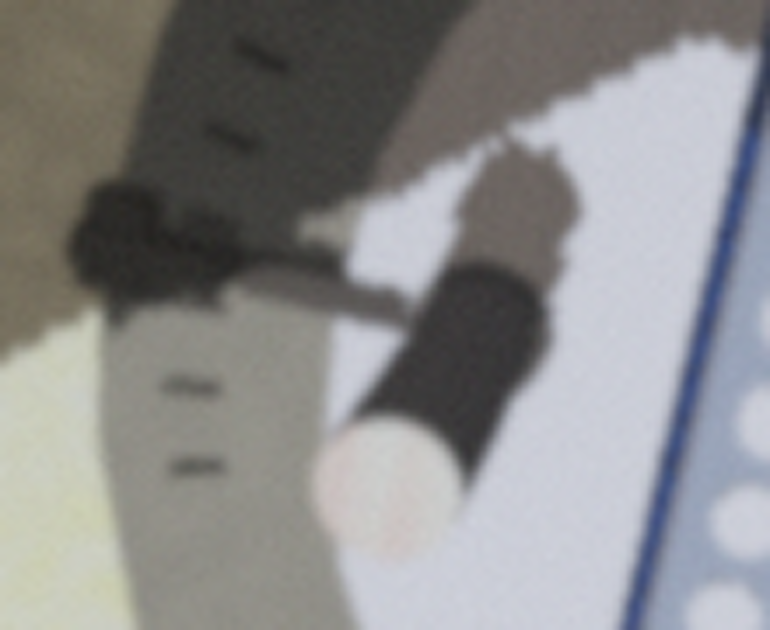

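The pointer runs straight into the clip at crop (235,260), and the gripper is clear of everything. Handing in.

```bash
python3 -c "
from h import *
st();print(hand_in())"
```

```text
t 28.25 p [ 0.6005 -0.0393  0.2487] x [-0.  0. -1.] yaw -59.47 q [-0.86  0.55  1.15  1.82 -0.56  1.14 -0.55] F [-0.1  -1.28  0.14] M [-0.051  0.029 -0.002] gap 0.0513
the job is handed in; nothing more can be done
None
```

I loosened the knob, swung the nest by its post about 52° to the index clip, retightened the knob and let go. The job was handed in at about 28 s; no verdict is reported.

- **First grip:** it closed on the hub under the bar (gap 18.6 mm, where the bar is 12 mm). I opened, raised the tool 1 cm and gripped again before turning anything.
- **Loosening:** the screw went to about -0.89 rad, past the -0.8 rad given as surely loose. The sensed torque there was the plain drag of about 0.3 N m. The pad force itself could not be measured.
- **Pointer:** it was in line with the clip, under 1 mm off, in the close view before the post was released. After tightening, a longer-range wrist picture still showed it in line, judged by eye.
- **Tightening torque:** the last reading was 0.553 N m (scatter 0.03 per reading), with about 6 N of side load left, so the true value is probably about 0.545.
- **Where the checks disagreed:** the bar sprang back 9.2°. At the stated shaft stiffness that means only 0.48 N m, the bottom of the allowed range. Scaled by the springback at the loose release it gives about 0.55, so I kept the sensed value.
- **At hand-in:** the gripper was clear of everything. I saw no bystander disturbed, but I did not measure their final positions.

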